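Bring the griddle plate's edge out over the end of the marble ledge

TASK

Push the flat rectangular griddle plate along the marble ledge until about 4 cm of it sticks out past the ledge's left end (as the robot sees it), so that the cook can get a hand under it, and leave it lying square to that end. Only push it with the fingers: keep it flat on the marble all the way, never lifted or tipped, and not out over the ledge's long sides. Leave the kettle, the dabba, the round pot holder and the rolling stand where they are.

Things in the scene. Friction and masses are not known exactly. Their poses are not given: they have to be found in the camera images.
- ledge: Fixed white marble ledge, a slab 30 mm thick on tiled piers, 320 mm deep (its x) and 700 mm long (its y); its flat top is 80 mm above the work surface. The origin is under it at work-surface height, midway across the depth, 300 mm from the left (+y) end and 400 mm from the right end. Its y axis points along the ledge to the left end; position and yaw vary a little.
- ledge_end (a point): Middle of the top edge of the ledge's left end, at the level of the marble top; axes as the ledge's: y points out past the end, x across the ledge away from the robot, z up.
- plate: Loose flat rectangular dark hard-anodised aluminium griddle plate, 120 mm (its x) by 160 mm (its y) by 8 mm thick, about 0.3 to 0.6 kg, lying flat on the marble with its y axis roughly along the ledge (up to 0.3 rad askew). The origin is the centre of its underside, so its edge nearest the ledge's left end is 80 mm along +y and the edge to push is 80 mm along -y. It slides with plain friction at a few newtons.
- kettle: Bystander: tall aluminium kettle, 120 mm across, 220 mm high with its hoop handle, spout along its -y; stands on the right part of the ledge. Origin under its centre.
- dabba: Bystander: round steel tin with a latched lid, about 120 mm across, 95 mm high; stands on the right part of the ledge beside the kettle. Origin under its centre.
- pot_holder: Bystander: thin silicone disc, 100 mm across, 7 mm thick, lying on the ledge on the far side of the plate. Origin under its centre.
- rolling_stand: Bystander: low round wooden rolling stand on three feet, 180 mm across, 42 mm high, on the work surface to the left of the ledge. Origin under its centre.
Things that resemble listed ones, but are neither listed nor needed, are in the scene too. There is more than one size of the plate; the job needs the smallest.

How it is judged:
At the end, for the whole second after the job is handed in: The plate lies flat and still on the marble, 25 to 55 mm of it past the left end, square to that end within 0.15 rad, its centre within 100 mm of the ledge's centre line; kettle, dabba, pot holder and rolling stand are within 20 mm of where they stood (y of plate in the frame of ledge_end between -0.055 and -0.025 m and x of plate in the frame of ledge_end between -0.1 and 0.1 m and z of plate in the frame of ledge_end between -0.004 and 0.004 m and angle between the y axis of plate and the y axis of ledge, either way round below 0.15 rad and angle between plate's own z axis and vertical below 0.04 rad and linear speed of plate below 0.01 m/s and distance of each of kettle, dabba, pot_holder, rolling_stand from where it was at the start of the episode below 0.02 m); the robot touches nothing.
It fails at once if the plate is lifted off the marble (z of plate in the frame of ledge_end above 0.012 m).
It fails at once if the plate falls off the ledge (z of plate in the frame of ledge_end below -0.015 m).
It fails at once if the plate is tipped (angle between plate's own z axis and vertical above 0.12 rad).
It fails at once if the kettle, dabba, pot holder or rolling stand is moved or knocked over (distance of any of kettle, dabba, pot_holder, rolling_stand from where it was at the start of the episode above 0.02 m or angle between any of kettle, dabba, pot_holder, rolling_stand's own z axis and vertical above 0.2 rad).
It also fails if it takes over 43 s, if anything falls off the work surface, if the arm or the gripper's body presses on something with over 40 N, if the wrist force passes 120 N, or if a joint passes its speed limit or range.

ROBOT

A 6-joint arm with a two-finger parallel gripper is mounted at the origin on the work surface. World frame = base frame: x ahead of the robot, y to its left, z up, the work surface at z = 0. Lengths are in m, angles in rad, forces in N, time in s.
With the tool pointing down it reaches from about 0.35 to 0.975 m from the base axis. Payload 4.9 kg.
Tool frame: the origin (TCP) lies midway between the tips of the shut fingers; the grasp point (between the pads) lies 19 mm behind it (bot.pinch_z is the distance from the TCP to the grasp point, in m); x points along the fingers, z is the direction in which the jaws open and shut, and the axes are right-handed (so a half turn about x gives the same grasp; the last joint's range is limited). The gripper opens to 85 mm and grips with 20 to 120 N. Pads are 22 mm wide; open, the fingers measure 114 mm over their backs; the gripper's body (76 mm by 85 mm) begins 54 mm behind the grasp point. The pads swing forward as they close: fully open they stand 13 mm farther back than shut.
Start: joints at [1.227, 0.053, 1.613, -0, 1.476, -0.119], TCP at [0.139, 0.609, 0.231] pointing down, gripper open.
Joint ranges: [-3.01, 3.01], [-1.01, 2.22], [0.06, 2.58], [-1.02, 4.17], [0.09, 2.62], [-3.14, 3.14]. Speed limits (rad/s): [2.57, 2.57, 3.14, 3.14, 3.14, 3.14].

INTERFACE

Orientations are given as a unit quaternion [w, x, y, z].
In Python, from rig import bot, eyes gives the robot as it stands.
- The arm moves only by the tool move_arm, never from a script. Its argument "commands" is a list of rows, each a list of 3 entries, a list of its own where there are three numbers: the shift along the tool's x, y, z in m, then the turn, a rotation vector about the tool's x, y, z in degrees, then the opening, from 0 (shut) to 1 (fully open). In form: [[[dx, dy, dz], [ax, ay, az], jaw], ...]. A call has 1 to 12 rows; each row shifts and turns the pose as measured when the row begins, along the tool's axes as they then stand; what a row does not reach is not made up. A row lasts 1/12 s, in which the tool goes at most 41.7 mm and 7.16 degrees, less where a joint would pass 70% of its speed; a pose out of reach is approached as far as the arm can. A call is refused whole if a number of a shift passes 0.0417 or a number of a turn 7.16, either way. A call with a gripper value outside its range is refused whole. The fingers move at their own pace and stop on an object; "force" is the grip in N (left out, the last holds). Time passes only in rows, so rows that do not move let the fingers close. It gives the time, the measured TCP pose, the force and the opening at its end, in the units of the state.
- bot.observe(): the state, without advancing time (a new reading comes with each control period).
- eyes.capture(name): name is "scene" or "top"; returns (picture, depth): 480x640x3 uint8, red, green, blue; 480x640 float32, m along the optical axis (not along the pixel's ray), 0 where there is no reading.
- eyes.camera_params(name): a dict with "fx", "fy", "cx", "cy" (pixels), "R" (3x3) and "t" (3): a world point X has camera coordinates R X + t. Camera axes: x right, y down, z forward; pixel columns grow to the right and rows downward; lengths in m; the calibration is good to about 2 mm. A picture is of the moment at which its call begins. camera_params takes no time and is no camera call.
- bot.close_job(): hands the job in, once; it reports no verdict.
The state is a dict: "time": time; "joints": joint angles; "joint_velocities": joint speeds; "tau": joint torques, N m; "position": TCP position; "tcp_rot": TCP orientation; "ft_force": force on the tool from outside, world axes, zero at the start; "wrist_torque": the same for the moment, N m; "gripper_width": finger opening in m.
Only numpy, scipy, OpenCV 4.12 (cv2) and the standard library are available. Lean on these libraries where they do the work, as an engineer would, in place of code of your own. Each camera call takes 0.05 s, during which the arm holds its last target.

## Working session

There is one attempt and no reset: what is moved stays moved. The work goes in short steps, Python scripts to look and compute and a tool call to move; the robot and the scene stay as the last step left them, time stands still between calls to the robot, and variables do not carry over. Pictures are saved under pics/ and viewed, and the job is handed in when it is done.

Besides the shell and the picture viewer there is one more tool, called after "Call:" by a JSON object that holds its "op" and its "data", one argument or row to a line. move_arm: Moves the arm, as the interface text tells. Its arguments: {"type":"object","properties":{"commands":{"type":"array"},"force":{"type":"number"}},"required":["commands"]}

```bash
mkdir -p pics; ls; python3 - <<'E'
from rig import bot, eyes
import cv2,numpy as np
for n in ["scene","top"]:
    p,d=eyes.capture(n); cv2.imwrite(f"pics/{n}0.png",p[:,:,::-1]); np.save(f"pics/{n}0.npy",d)
    c=eyes.camera_params(n); print(n,{k:np.round(v,4).tolist() for k,v in c.items()})
print(bot.observe())
E
```

```text
pics
scene {'fx': 507.3318, 'fy': 507.3318, 'cx': 310.6902, 'cy': 238.457, 'R': [[0.3566, 0.9342, -0.0134], [0.5184, -0.2098, -0.829], [-0.7772, 0.2887, -0.5591]], 't': [-0.2688, -0.1585, 1.8059]}
top {'fx': 517.946, 'fy': 517.946, 'cx': 325.4046, 'cy': 237.4655, 'R': [[0.0014, -1.0, -0.0032], [-0.9972, -0.0012, -0.0753], [0.0753, 0.0033, -0.9972]], 't': [0.0944, 0.5115, 1.2004]}
{'time': 0.1, 'joints': array([ 1.22698415e+00,  5.33261091e-02,  1.61416794e+00, -2.40227373e-05,
        1.47599034e+00, -1.19000979e-01]), 'joint_velocities': array([ 0.00132035, -0.00237349, -0.00462427,  0.00082156, -0.0005302 ,
        0.00068061]), 'tau': array([ 8.46202784e-05, -3.94902670e+01, -3.71362925e+01, -6.20498213e-05,
        3.96028423e-03,  2.33036980e-05]), 'position': array([0.13914084, 0.60873381, 0.23015737]), 'tcp_rot': array([ 0.55236399, -0.44111954,  0.55349268,  0.44040144]), 'ft_force': array([-0.04610827, -0.49007019, -0.63869475]), 'wrist_torque': array([-0.0084847 , -0.04150074, -0.02557012]), 'gripper_width': 0.0850126684824843}
```

View pics/top0.png

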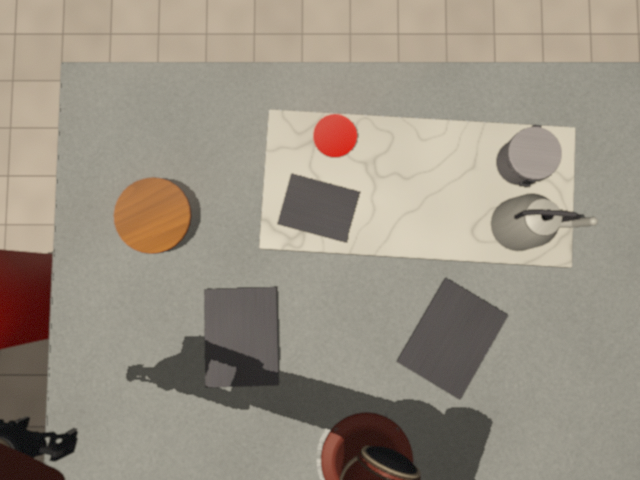

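View pics/scene0.png

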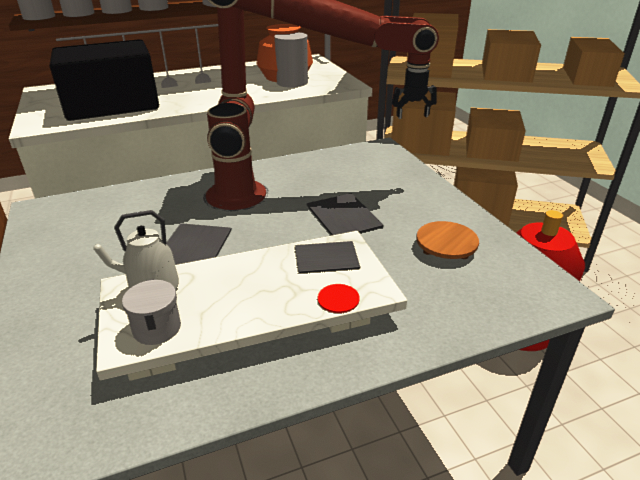

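The top view has three dark plates: one on the ledge at (319,208), and two on the work surface at (241,337) and (452,338). The one on the ledge fits, since it is the smallest and lies on marble. I'll measure it and check it in a crop. The pot holder is at (335,135), the stand at (152,215), the kettle at (530,222) and the dabba at (533,155).

```bash
cat > h.py <<'E'
from rig import bot, eyes
import cv2,numpy as np
def ray(n,uv,z):
    c=eyes.camera_params(n);R=np.array(c["R"]);t=np.array(c["t"])
    o=-R.T@t; uv=np.atleast_2d(uv).astype(float)
    d=np.c_[(uv[:,0]-c["cx"])/c["fx"],(uv[:,1]-c["cy"])/c["fy"],np.ones(len(uv))]@R
    return o+d*((z-o[2])/d[:,2])[:,None]
def plate_cnts(p,lo=(0,0),amin=1500,arm=None):
    hsv=cv2.cvtColor(p,cv2.COLOR_RGB2HSV)
    m=((hsv[:,:,2]<95)).astype(np.uint8)*255
    m=cv2.morphologyEx(m,cv2.MORPH_OPEN,np.ones((3,3)))
    cs,_=cv2.findContours(m,cv2.RETR_EXTERNAL,cv2.CHAIN_APPROX_NONE)
    return [c for c in cs if cv2.contourArea(c)>amin]
def ledge_cnt(p):
    hsv=cv2.cvtColor(p,cv2.COLOR_RGB2HSV)
    m=((hsv[:,:,2]>165)).astype(np.uint8)*255; m[:90]=0; m[300:]=0; m[:,:220]=0
    m=cv2.morphologyEx(m,cv2.MORPH_CLOSE,np.ones((5,5)))
    cs,_=cv2.findContours(m,cv2.RETR_EXTERNAL,cv2.CHAIN_APPROX_NONE)
    return max(cs,key=cv2.contourArea)
def rect(pts):
    return cv2.minAreaRect(pts[:,:2].astype(np.float32))
E
python3 - <<'E'
from h import *
p=cv2.imread("pics/top0.png")[:,:,::-1].copy();d=np.load("pics/top0.npy")
for c in plate_cnts(p):
    x,y,w,h=cv2.boundingRect(c); 
    z=0.088 if y+h<260 else 0.008
    P=ray("top",c[:,0,:],z); r=rect(P); print((x,y,w,h),np.round(r[0],4),np.round(r[1],4),round(r[2],2),np.round(cv2.boxPoints(r),4).tolist())
L=ledge_cnt(p); P=ray("top",L[:,0,:],0.08); r=rect(P); print("ledge",r,np.round(cv2.boxPoints(r),4).tolist())
# depth heights
c=eyes.camera_params("top");R=np.array(c["R"]);t=np.array(c["t"])
for u,v in [(319,208),(400,200),(241,320),(335,135),(285,120),(152,215),(533,155)]:
    zc=np.median(d[v-2:v+3,u-2:u+3]); X=R.T@(np.array([(u-c["cx"])/c["fx"]*zc,(v-c["cy"])/c["fy"]*zc,zc])-t); print((u,v),np.round(X,4))
q=p.copy(); cv2.drawContours(q,[L],-1,(0,255,0),1); cv2.drawContours(q,plate_cnts(p),-1,(255,0,255),1)
cv2.imwrite("pics/crop1.png",cv2.resize(q[90:280,230:430,::-1],None,fx=3.5,fy=3,interpolation=cv2.INTER_NEAREST))
E
```

```text
(0, 409, 77, 71) [0.033  0.7602] [0.1576 0.1786] 0.15 [[-0.04600000008940697, 0.8493000268936157], [-0.045499999076128006, 0.670799970626831], [0.1120000034570694, 0.6711999773979187], [0.11150000244379044, 0.8496999740600586]]
(127, 337, 365, 143) [0.0971 0.1456] [0.8473 0.2312] 75.34 [[-0.12189999967813492, -0.23499999940395355], [0.10180000215768814, -0.29350000619888306], [0.31619998812675476, 0.526199996471405], [0.0925000011920929, 0.5846999883651733]]
(398, 279, 109, 119) [ 0.2785 -0.202 ] [0.1693 0.2272] 59.3 [[0.13770000636577606, -0.2168000042438507], [0.3330000042915344, -0.3328000009059906], [0.41940000653266907, -0.18719999492168427], [0.2240999937057495, -0.07129999995231628]]
(0, 251, 52, 106) [0.3588 0.802 ] [0.2466 0.1213] 2.8 [[0.23270000517368317, 0.8565999865531921], [0.2387000024318695, 0.7354999780654907], [0.48489999771118164, 0.7475000023841858], [0.4790000021457672, 0.8686000108718872]]
ledge ((0.6220903396606445, -0.11338132619857788), (0.7016090750694275, 0.32105833292007446), 86.59186553955078) [[0.4410000145435333, -0.45399999618530273], [0.7615000009536743, -0.4731000065803528], [0.8032000064849854, 0.2273000031709671], [0.482699990272522, 0.24629999697208405]]
(319, 208) [0.5723 0.1092 0.0869]
(400, 200) [ 0.5916 -0.0729  0.0795]
(241, 320) [0.3176 0.2928 0.0101]
(335, 135) [0.7388 0.0735 0.0853]
(285, 120) [0.7753 0.1873 0.0787]
(152, 215) [0.5615 0.4976 0.042 ]
(533, 155) [ 0.6722 -0.337   0.1732]
```

View pics/crop1.png

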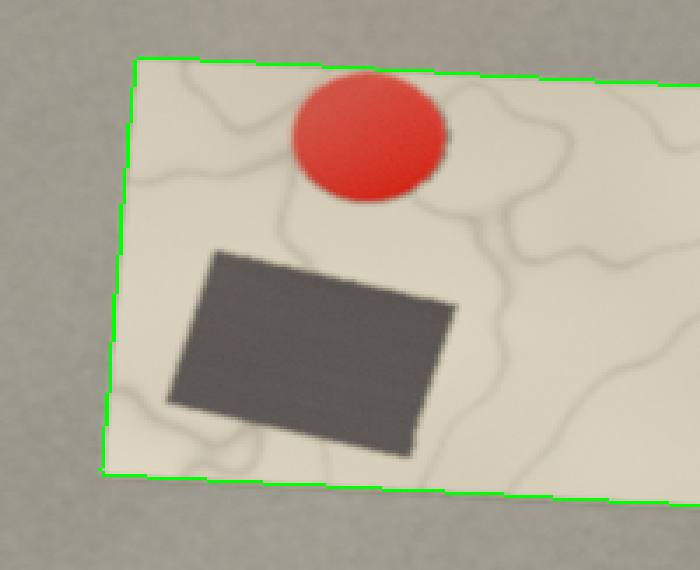

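The crop shows the plate on marble at about (290..360, 175..242) in the top view. The ledge outline measures 702 x 321 mm, which matches the given size. The plate mask needs a looser threshold.

```bash
cat >> h.py <<'E'
# ledge frame (filled from first picture)
def plate_mask(p):
    m=((p.max(2)<135)&(p.max(2).astype(int)-p.min(2)<30)).astype(np.uint8)*255
    return m
E
python3 - <<'E'
from h import *
p=cv2.imread("pics/top0.png")[:,:,::-1].copy()
print(p[208,319],p[208,250],p[130,300],p[225,290])
m=plate_mask(p); m2=np.zeros_like(m); m2[160:255,262:400]=m[160:255,262:400]
cs,_=cv2.findContours(m2,cv2.RETR_EXTERNAL,cv2.CHAIN_APPROX_NONE)
for c in cs:
    if cv2.contourArea(c)<1500: continue
    print(cv2.boundingRect(c))
    P=ray("top",c[:,0,:],.088); r=rect(P); print(np.round(r[0],4),np.round(r[1],4),r[2],np.round(cv2.boxPoints(r),4).tolist())
L=ledge_cnt(p); P=ray("top",L[:,0,:],0.08); b=cv2.boxPoints(rect(P))
b=b[np.argsort(b[:,1])]; left=b[2:]; right=b[:2]
y=left.mean(0)-right.mean(0); y/=np.linalg.norm(y); e=left.mean(0); print("end",e,"y",y,"yaw",np.arctan2(-y[0],y[1]))
hsv=cv2.cvtColor(p,cv2.COLOR_RGB2HSV); rm=(((hsv[:,:,0]<6)|(hsv[:,:,0]>174))&(hsv[:,:,1]>150)).astype(np.uint8)
rm[:90]=0;rm[200:]=0
cs,_=cv2.findContours(rm,0,1); c=max(cs,key=cv2.contourArea); q=ray("top",c[:,0,:],.087); print("pot",cv2.minEnclosingCircle(q[:,:2].astype(np.float32)))
from scipy.spatial.transform import Rotation as Ro
o=bot.observe()['tcp_rot']; print(Ro.from_quat(np.r_[o[1:],o[0]]).as_matrix().round(3))
E
```

```text
[94 89 86] [158 154 143] [205 197 177] [94 89 88]
(278, 174, 82, 68)
[0.5732 0.1103] [0.1587 0.1174] 75.15348052978516 [[0.4961000084877014, 0.04859999939799309], [0.6096000075340271, 0.01850000023841858], [0.6502000093460083, 0.17190000414848328], [0.5368000268936157, 0.20200000703334808]]
end [0.642945   0.23680279] y [0.05944807 0.9982314 ] yaw -0.059483137
pot ((0.7371609210968018, 0.07357627153396606), 0.048305634409189224)
[[-0.001 -0.975  0.223]
 [-0.002  0.223  0.975]
 [-1.     0.    -0.002]]
```

The plate measures 159 x 117 mm with its top at z of about 0.087, so its identity is confirmed. In the end frame it is at x=-0.062, y=-0.130, and 0.2 rad askew. The plan is to set the open jaws across the ledge behind the plate's right edge, so that two fingers push +y and square it up. I'll move above the start point first.

Call:
{"op": "move_arm", "data": {
  "commands": [
    [[0,-0.0275,-0.026],[0,0,0],1],
    [[0,-0.0275,-0.026],[0,0,0],1],
    [[0,-0.0275,-0.026],[0,0,0],1],
    [[0,-0.0275,-0.026],[0,0,0],1],
    [[0,-0.0275,-0.026],[0,0,0],1],
    [[0,-0.0275,-0.026],[0,0,0],1],
    [[0,-0.0275,-0.026],[0,0,0],1],
    [[0,-0.0275,-0.026],[0,0,0],1],
    [[0,-0.0275,-0.026],[0,0,0],1],
    [[0,-0.0275,-0.026],[0,0,0],1]
  ]
}}

```text
time: 0.93
position: [0.3516, 0.2843, 0.2234]
tcp_rot: [0.546, -0.446, 0.553, 0.444]
ft_force: [0.1, -0.8, -0.7]
gripper_width: 0.0853
```

Call:
{"op": "move_arm", "data": {
  "commands": [
    [[0,-0.0275,-0.026],[0,0,0],1],
    [[0,-0.0275,-0.026],[0,0,0],1],
    [[0,-0.0275,-0.026],[0,0,0],1],
    [[0,-0.0275,-0.026],[0,0,0],1],
    [[0,-0.0275,-0.026],[0,0,0],1],
    [[0,-0.0275,-0.026],[0,0,0],1],
    [[0,-0.0275,-0.026],[0,0,0],1],
    [[0,-0.0275,-0.026],[0,0,0],1],
    [[0,-0.0275,-0.026],[0,0,0],1],
    [[0,-0.0275,-0.026],[0,0,0],1]
  ]
}}

```text
time: 1.77
position: [0.5705, -0.0463, 0.2204]
tcp_rot: [0.546, -0.444, 0.554, 0.444]
ft_force: [-0.2, 0.0, 0.5]
gripper_width: 0.0851
```

Call:
{"op": "move_arm", "data": {
  "commands": [
    [[0,0,0],[6.7,0,0],1],
    [[0,0,0],[6.7,0,0],1],
    [[0,0,0],[6.7,0,0],1],
    [[0,0,0],[6.7,0,0],1],
    [[0,0,0],[6.7,0,0],1],
    [[0,0,0],[6.7,0,0],1],
    [[0,0,0],[6.7,0,0],1],
    [[0,0,0],[6.7,0,0],1],
    [[0,0,0],[6.7,0,0],1],
    [[0,0,0],[6.7,0,0],1],
    [[0,0,0],[6.7,0,0],1],
    [[0,0,0],[6.7,0,0],1]
  ]
}}

```text
time: 2.77
position: [0.5697, -0.0555, 0.2105]
tcp_rot: [0.697, 0.042, 0.714, -0.046]
ft_force: [-0.2, 0.5, 0.0]
gripper_width: 0.0855
```

```bash
cat >> h.py <<'E'
from scipy.spatial.transform import Rotation as Ro
E0=np.array([0.642945,0.2368028]);LY=np.array([0.0594481,0.9982314]);LX=np.array([LY[1],-LY[0]])
def tool():
    o=bot.observe();q=o['tcp_rot'];M=Ro.from_quat(np.r_[q[1:],q[0]]).as_matrix()
    return o,M
def rel(goal_xy,z):
    o,M=tool(); G=np.r_[E0+goal_xy[0]*LX+goal_xy[1]*LY,z]
    d=G-o['position']; c=o['position'][:2]-E0
    print("t",o['time'],"tcp ledge xy",(c@LX).round(4),(c@LY).round(4),"z",o['position'][2].round(4),"F",o['ft_force'].round(1))
    print("shift tool",(M.T@d).round(4))
    # desired: x down, z = +LX
    D=np.c_[[0,0,-1],np.cross(np.r_[LX,0],[0,0,-1]),np.r_[LX,0]]
    print("turn deg",np.degrees(Ro.from_matrix(M.T@D).as_rotvec()).round(2)); print(M.round(3).tolist())
E
python3 -c "
from h import *
rel((-.068,-.26),.10)"
```

```text
t 2.7667 tcp ledge xy -0.0557 -0.2962 z 0.2105 F [-0.2  0.5  0. ]
shift tool [ 0.1105  0.0362 -0.012 ]
turn deg [-3.73 -1.37  0.42]
[[-0.024, 0.124, 0.992], [-0.005, 0.992, -0.124], [-1.0, -0.008, -0.024]]
```

Call:
{"op": "move_arm", "data": {
  "commands": [
    [[0.012,0.006,-0.002],[-1.9,-0.7,0.2],1],
    [[0.012,0.006,-0.002],[-1.9,-0.7,0.2],1],
    [[0.012,0.006,-0.002],[0,0,0],1],
    [[0.012,0.006,-0.002],[0,0,0],1],
    [[0.012,0.006,-0.002],[0,0,0],1],
    [[0.012,0.006,-0.002],[0,0,0],1],
    [[0.012,0,0],[0,0,0],1],
    [[0.012,0,0],[0,0,0],1],
    [[0.01,0,0],[0,0,0],1],
    [[0,0,0],[0,0,0],1]
  ]
}}

```text
time: 3.6
position: [0.5576, -0.0159, 0.093]
tcp_rot: [0.705, 0.022, 0.708, -0.022]
ft_force: [-0.8, 0.7, 0.1]
gripper_width: 0.0861
```

```bash
python3 -c "
from h import *
rel((-.068,-.26),.071)
p,_=eyes.capture('scene'); cv2.imwrite('pics/s2.png',cv2.resize(p[180:380,80:440,::-1],None,fx=2.2,fy=2.2))"
```

```text
t 3.6 tcp ledge xy -0.0701 -0.2573 z 0.093 F [-0.8  0.7  0.1]
shift tool [ 0.0219 -0.0027  0.0022]
turn deg [-0.17 -0.22  0.03]
[[-0.004, 0.062, 0.998], [-0.0, 0.998, -0.062], [-1.0, -0.0, -0.004]]
```

View pics/s2.png

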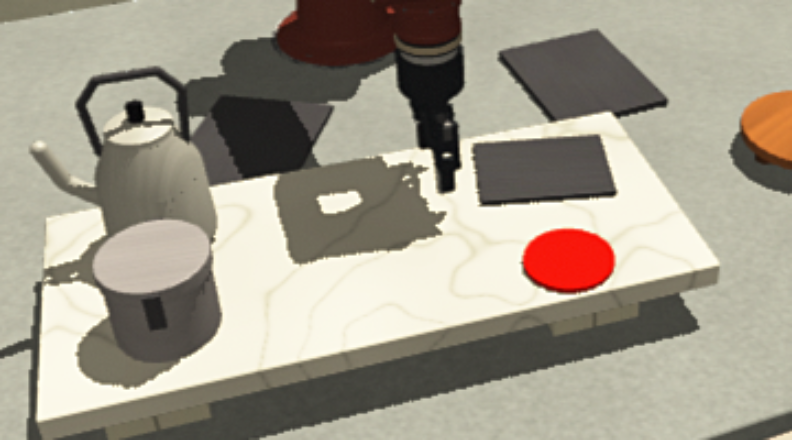

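The fingers hover at crop (447,185), just right of the plate at (475–615, 135–200), with a gap. Next I'll feel down for the marble.

Call:
{"op": "move_arm", "data": {
  "commands": [
    [[0.006,0,0],[0,0,0],1],
    [[0.006,0,0],[0,0,0],1],
    [[0.004,0,0],[0,0,0],1],
    [[0.0,0,0],[0,0,0],1]
  ]
}}

```text
time: 3.98
position: [0.56, -0.017, 0.0784]
tcp_rot: [0.707, 0.022, 0.706, -0.023]
ft_force: [-0.4, -0.7, -0.2]
gripper_width: 0.0855
```

Call:
{"op": "move_arm", "data": {
  "commands": [
    [[0.003,0,0],[0,0,0],1],
    [[0,0,0],[0,0,0],1]
  ]
}}

```text
time: 4.15
position: [0.5606, -0.0173, 0.0757]
tcp_rot: [0.708, 0.022, 0.706, -0.023]
ft_force: [0.0, -0.2, -0.2]
gripper_width: 0.0855
```

Call:
{"op": "move_arm", "data": {
  "commands": [
    [[0.002,0,0],[0,0,0],1],
    [[0,0,0],[0,0,0],1]
  ]
}}

```text
time: 4.32
position: [0.561, -0.0174, 0.0741]
tcp_rot: [0.708, 0.022, 0.706, -0.023]
ft_force: [-1.4, -0.7, -0.4]
gripper_width: 0.0855
```

Call:
{"op": "move_arm", "data": {
  "commands": [
    [[0.002,0,0],[0,0,0],1],
    [[0,0,0],[0,0,0],1]
  ]
}}

```text
time: 4.48
position: [0.5614, -0.0175, 0.0723]
tcp_rot: [0.708, 0.022, 0.705, -0.023]
ft_force: [-0.1, 0.1, -0.6]
gripper_width: 0.0851
```

Call:
{"op": "move_arm", "data": {
  "commands": [
    [[0.002,0,0],[0,0,0],1],
    [[0,0,0],[0,0,0],1]
  ]
}}

```text
time: 4.65
position: [0.5615, -0.0175, 0.0704]
tcp_rot: [0.708, 0.022, 0.705, -0.023]
ft_force: [-0.0, -1.1, -0.8]
gripper_width: 0.0854
```

Call:
{"op": "move_arm", "data": {
  "commands": [
    [[0.0015,0,0],[0,0,0],1],
    [[0,0,0],[0,0,0],1]
  ]
}}

```text
time: 4.82
position: [0.5616, -0.0175, 0.0688]
tcp_rot: [0.708, 0.022, 0.705, -0.023]
ft_force: [0.5, -0.3, -0.8]
gripper_width: 0.0855
```

Nominal tip height is 0.082 with no contact force, so the tips are below the plate top (0.088) and clear of the marble. I'll start pushing in steps and watch z.

Call:
{"op": "move_arm", "data": {
  "commands": [
    [[-0.0003,0.004,0],[0,0,0],1],
    [[-0.0003,0.004,0],[0,0,0],1],
    [[0,0.004,0],[0,0,0],1],
    [[0,0.004,0],[0,0,0],1],
    [[0,0.004,0],[0,0,0],1],
    [[0,0.004,0],[0,0,0],1]
  ]
}}

```text
time: 5.32
position: [0.5633, 0.0085, 0.0695]
tcp_rot: [0.709, 0.022, 0.705, -0.023]
ft_force: [-0.5, 0.6, -0.7]
gripper_width: 0.0855
```

```bash
python3 -c "
from h import *
rel((-.068,-.131),.0695)"
```

```text
t 5.3167 tcp ledge xy -0.0659 -0.2326 z 0.0695 F [-0.5  0.6 -0.7]
shift tool [-1.000e-04  1.016e-01 -2.600e-03]
turn deg [-0.3   0.3   0.08]
[[0.005, 0.065, 0.998], [-0.002, 0.998, -0.065], [-1.0, -0.001, 0.005]]
```

Call:
{"op": "move_arm", "data": {
  "commands": [
    [[0,0.004,0],[0,0.3,0],1],
    [[0,0.004,0],[0,0,0],1],
    [[0,0.004,0],[0,0,0],1],
    [[0,0.004,0],[0,0,0],1],
    [[0,0.004,0],[0,0,0],1],
    [[0,0.004,0],[0,0,0],1]
  ]
}}

```text
time: 5.82
position: [0.5658, 0.0333, 0.0696]
tcp_rot: [0.707, 0.021, 0.706, -0.025]
ft_force: [0.2, -1.7, -0.3]
gripper_width: 0.0858
```

```bash
python3 -c "
from h import *
rel((-.068,-.131),.0695)
for n in ['top','scene']:
    p,_=eyes.capture(n); cv2.imwrite(f'pics/{n}3.png',cv2.resize(p[90:280,230:430,::-1] if n=='top' else p[200:350,230:430,::-1],None,fx=3,fy=3))"
```

```text
t 5.8167 tcp ledge xy -0.0649 -0.2077 z 0.0696 F [ 0.2 -1.7 -0.3]
shift tool [-0.0003  0.0767 -0.0035]
turn deg [-0.32  0.08  0.31]
[[0.001, 0.065, 0.998], [-0.006, 0.998, -0.065], [-1.0, -0.005, 0.001]]
```

View pics/top3.png

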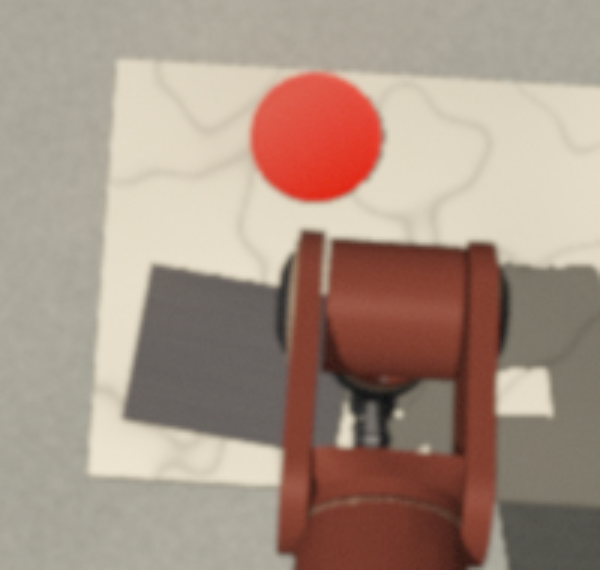

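View pics/scene3.png

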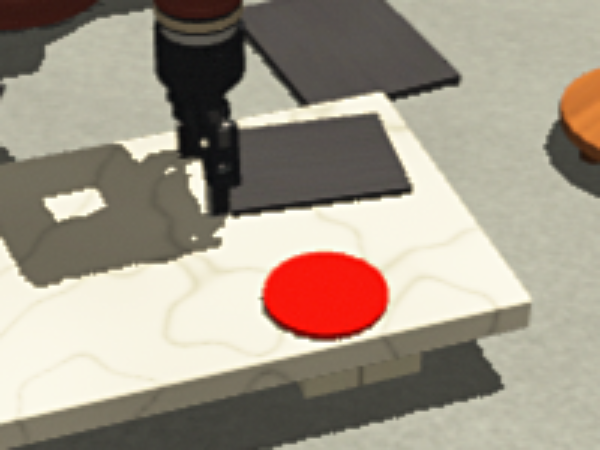

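The far finger touches the plate edge at scene crop (228,205), and the plate is turning toward square without tipping. I'll keep going, aiming for about 55 mm more before checking.

Call:
{"op": "move_arm", "data": {
  "commands": [
    [[0,0.004,-0.0002],[-0.1,0,0.1],1],
    [[0,0.004,-0.0002],[-0.1,0,0.1],1],
    [[0,0.004,-0.0002],[-0.1,0,0.1],1],
    [[0,0.004,-0.0002],[0,0,0],1],
    [[0,0.004,-0.0002],[0,0,0],1],
    [[0,0.004,-0.0002],[0,0,0],1],
    [[0,0.004,-0.0002],[0,0,0],1]
  ]
}}

```text
time: 6.5
position: [0.5661, 0.0636, 0.0696]
tcp_rot: [0.707, 0.021, 0.706, -0.021]
ft_force: [1.1, -2.3, -0.4]
gripper_width: 0.0853
```

Call:
{"op": "move_arm", "data": {
  "commands": [
    [[0,0.004,-0.0002],[-0.1,0,0.1],1],
    [[0,0.004,-0.0002],[0,0,0],1],
    [[0,0.004,-0.0002],[0,0,0],1],
    [[0,0.004,-0.0002],[0,0,0],1],
    [[0,0.004,-0.0002],[0,0,0],1],
    [[0,0.002,0],[0,0,0],1]
  ]
}}

```text
time: 7.0
position: [0.5657, 0.088, 0.0696]
tcp_rot: [0.707, 0.02, 0.707, -0.019]
ft_force: [-0.3, -3.0, 0.8]
gripper_width: 0.0852
```

```bash
python3 -c "
from h import *
rel((-.065,-.131),.0695)
for n in ['top','scene']:
    p,_=eyes.capture(n); cv2.imwrite(f'pics/{n}4f.png',p[:,:,::-1]);cv2.imwrite(f'pics/{n}4.png',cv2.resize(p[90:280,230:430,::-1] if n=='top' else p[200:350,230:430,::-1],None,fx=3,fy=3))"
```

```text
t 7.0 tcp ledge xy -0.0682 -0.1531 z 0.0696 F [-0.3 -3.   0.8]
shift tool [0.0001 0.0221 0.0033]
turn deg [ 0.22  0.01 -0.04]
[[0.0, 0.056, 0.998], [0.001, 0.998, -0.056], [-1.0, 0.001, 0.0]]
```

View pics/top4.png

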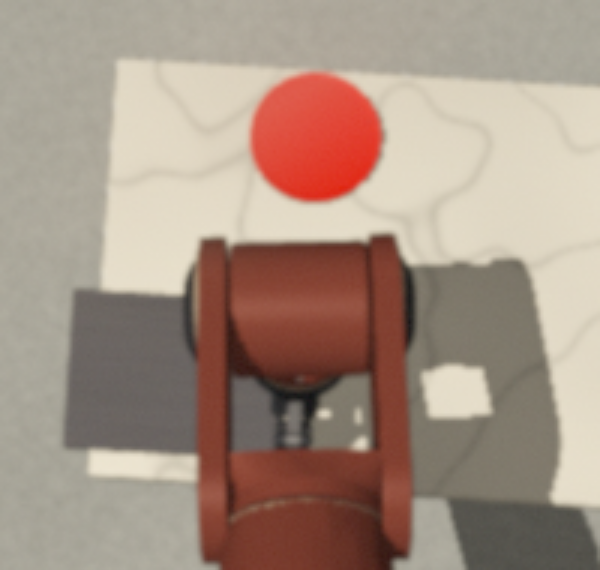

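View pics/scene4.png

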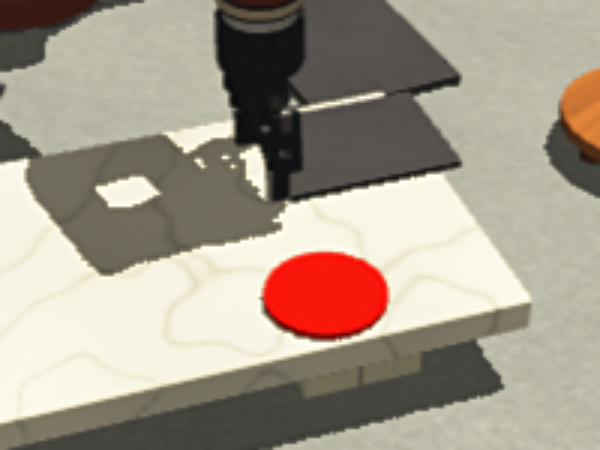

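The plate is nearly square now, and its left edge at top crop (75,290)–(65,448) is already past the end. I'll measure that edge.

```bash
cat >> h.py <<'E'
def edge(f):
    p=cv2.imread(f)[:,:,::-1]; pts=[]
    for v in range(192,236):
        row=p[v,225:300].max(1).astype(float)
        k=np.where(row<125)[0]
        if len(k)==0: continue
        k=k[0]; a,b=row[k-1],row[k]; pts.append((225+k-1+(a-125)/(a-b)-0.0,v))
    P=ray("top",pts,.088)[:,:2]-E0
    x=P@LX;y=P@LY; g=np.polyfit(x,y,1); r=y-np.polyval(g,x); k=abs(r)<.003; g=np.polyfit(x[k],y[k],1)
    print("left edge slope rad",g[0].round(4),"x range",x[k].min().round(4),x[k].max().round(4),"y mean",y[k].mean().round(4),"rms",r[k].std().round(4))
E
python3 -c "
from h import *
edge('pics/top4f.png')"
```

```text
left edge slope rad -0.0013 x range -0.1326 -0.0359 y mean 0.0153 rms 0.0002
```

Overhang is 15 mm and the edge is square (0.001 rad). 24 mm remains.

Call:
{"op": "move_arm", "data": {
  "commands": [
    [[0,0.004,0],[0,0,0],1],
    [[0,0.004,0],[0,0,0],1],
    [[0,0.004,0],[0,0,0],1],
    [[0,0.004,0],[0,0,0],1],
    [[0,0.003,0],[0,0,0],1],
    [[0,0.002,0],[0,0,0],1],
    [[0,0.001,0],[0,0,0],1]
  ]
}}

```text
time: 7.68
position: [0.5669, 0.1116, 0.0695]
tcp_rot: [0.707, 0.02, 0.707, -0.02]
ft_force: [-1.3, -3.0, 0.0]
gripper_width: 0.0852
```

```bash
python3 -c "
from h import *
rel((-.068,-.129),.0695)
p,_=eyes.capture('top'); cv2.imwrite('pics/top5f.png',p[:,:,::-1]); edge('pics/top5f.png')"
```

```text
t 7.6833 tcp ledge xy -0.0685 -0.1295 z 0.0695 F [-1.3 -3.   0. ]
shift tool [0.     0.0005 0.0005]
turn deg [ 0.2  -0.04  0.  ]
[[-0.001, 0.056, 0.998], [-0.0, 0.998, -0.056], [-1.0, -0.0, -0.001]]
left edge slope rad -0.0019 x range -0.1341 -0.0373 y mean 0.0389 rms 0.0002
```

The overhang is now 39 mm and square. I'll back off, lift, and swing clear for a final look.

Call:
{"op": "move_arm", "data": {
  "commands": [
    [[0,-0.005,0],[0,0,0],1],
    [[0,-0.01,0],[0,0,0],1],
    [[-0.005,-0.015,0],[0,0,0],1],
    [[-0.03,0,0],[0,0,0],1],
    [[-0.03,0,0],[0,0,0],1],
    [[-0.03,0,0],[0,0,0],1],
    [[-0.03,0,0],[0,0,0],1],
    [[-0.01,0,-0.03],[0,0,0],1],
    [[-0.01,0,-0.03],[0,0,0],1],
    [[-0.01,0,-0.03],[0,0,0],1],
    [[0,0,-0.03],[0,0,0],1],
    [[0,0,0],[0,0,0],1]
  ]
}}

```text
time: 8.73
position: [0.4396, 0.0838, 0.2303]
tcp_rot: [0.705, 0.026, 0.709, -0.017]
ft_force: [-0.1, 1.0, -1.5]
gripper_width: 0.0853
```

```bash
python3 -c "
from h import *
print(bot.observe()['time'],bot.observe()['position'])
for n in ['top','scene']:
    p,_=eyes.capture(n); cv2.imwrite(f'pics/{n}6f.png',p[:,:,::-1])
edge('pics/top6f.png')
for k in ['top0','top6f']:
    p=cv2.imread(f'pics/{k}.png')[:,:,::-1].copy(); hsv=cv2.cvtColor(p,cv2.COLOR_RGB2HSV)
    for nm,m,z in [('pot',((hsv[:,:,0]<6)|(hsv[:,:,0]>174))&(hsv[:,:,1]>150),.087),('stand',(hsv[:,:,0]>6)&(hsv[:,:,0]<20)&(hsv[:,:,1]>130),.042)]:
        m=m.astype(np.uint8); m[:90]=0;m[265:]=0; m[:,:80]=0
        if nm=='pot': m[170:]=0
        cs,_=cv2.findContours(m,0,1); c=max(cs,key=cv2.contourArea); print(k,nm,cv2.minEnclosingCircle(ray('top',c[:,0,:],z)[:,:2].astype(np.float32)))
"
```

```text
8.7333 [0.43964826 0.08380704 0.23032773]
left edge slope rad -0.0013 x range -0.1341 -0.0373 y mean 0.0396 rms 0.0003
top0 pot ((0.7371609210968018, 0.07357627153396606), 0.048305634409189224)
top0 stand ((0.560845673084259, 0.4970601797103882), 0.08868029713630676)
top6f pot ((0.7371663451194763, 0.07382948696613312), 0.04818292334675789)
top6f stand ((0.5609613060951233, 0.49701881408691406), 0.08855795860290527)
```

View pics/top6f.png

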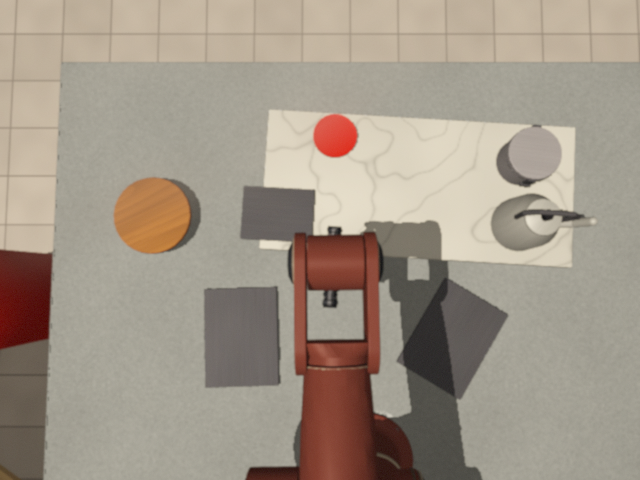

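View pics/scene6f.png

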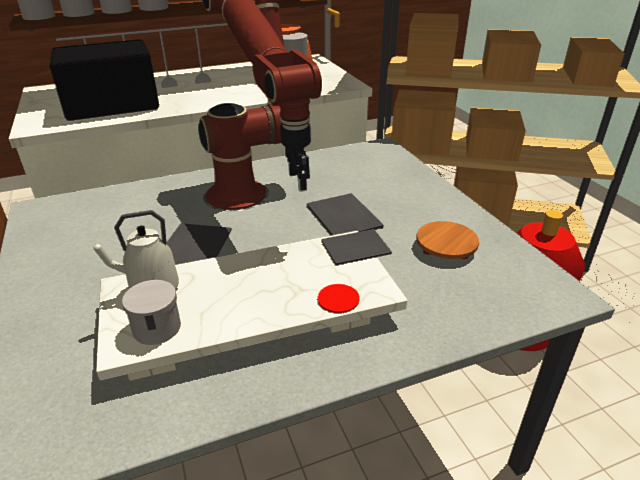

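The plate at (278,213) overhangs the end, and everything else is in place. Its cross-ledge offset looks close to the limit, so I'll measure the full outline.

```bash
python3 -c "
from h import *
p=cv2.imread('pics/top6f.png')[:,:,::-1]
m=((p.max(2)<125)).astype(np.uint8); m[:175]=0;m[249:]=0;m[:,:230]=0;m[:,300:]=0
m=cv2.morphologyEx(m,cv2.MORPH_OPEN,np.ones((5,5)))
cs,_=cv2.findContours(m,0,1); c=max(cs,key=cv2.contourArea); print(cv2.boundingRect(c))
for u0,u1 in [(250,262),(270,290)]:
  for u in range(u0,u1,6):
    v=np.where(m[:,u])[0]; P=ray('top',[(u,v[0]-.5),(u,v[-1]+.5)],.088)[:,:2]-E0; print(u,v[0],v[-1],(P@LX).round(4),(P@LX).mean().round(4))
"
```

```text
(241, 187, 59, 60)
250 187 238 [-0.0241 -0.1406] -0.0823
256 187 238 [-0.0232 -0.1397] -0.0815
270 188 239 [-0.0236 -0.1401] -0.0818
276 189 239 [-0.0251 -0.1393] -0.0822
282 189 239 [-0.0242 -0.1385] -0.0814
288 189 240 [-0.0234 -0.1399] -0.0817
```

Plate centre is at x=-0.082 (limit ±0.1) and y=-0.040, which leaves good margin. Handing in.

```bash
python3 -c "
from rig import bot
print(bot.close_job())"
```

```text
the job is handed in; nothing more can be done
None
```

I pushed the smallest plate, the one on the marble, along the ledge with the two open fingers until about 4 cm stuck out past the left end. I then backed off, lifted clear and handed the job in at about 9 s.

Last checks:
- **Overhang:** 39.6 mm, which puts the plate centre at y ≈ -0.040 m in the end frame.
- **Squareness:** within 0.002 rad of the end.
- **Across the ledge:** the centre is at x ≈ -0.082 m, about 18 mm inside the 100 mm limit. Squaring it up moved it about 2 cm toward the robot. Its near edge is still about 2 cm in from the ledge's long side.
- **Bystanders:** the pot holder and stand measured under 1 mm from where they started. I only compared the kettle and dabba by eye in the before and after pictures, and they look unmoved.
- **Flatness:** the plate looks flat in both final pictures, but I did not measure its height again after the push. Pushing force was about 3 N in the readings I took.

No check failed or disagreed.

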